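# Bring the tally wheel home click by click

## Task

Bring the large wheel of the two-wheel tally counter to its zero: with a fingertip, flick its tabs gently round clockwise (seen from above) from click to click, let it rest half a second in the last click before zero, and go on until the one long tab with the round end stops pointing at the wheel's index post, and do not run past it. Do it by touch alone, with nothing but the fingers: do not grip, lift, tilt or shove the counter, do not turn the small wheel, and leave the things round it where they are.

Things in the scene. Friction and masses are not known exactly. Their poses are not given: they have to be found in the camera images.
- counter: Tally counter, loose on rubber feet, about 1.5 kg: grey plate 145 x 250 mm (x -50 to +95, y -70 to +180), top 15 mm above the table, with two flat bare-metal star wheels, large and small, on upright axes. Origin on the table under the large wheel's axis; x points from that axis to the large wheel's index post, y to the small wheel, z up.
- big_post (a point): The large wheel's index post, 40 mm above the table: an upright steel pin 10 mm thick with a pointed top 62 mm high, 84 mm from the wheel's axis.
- big_axis (a point): Axis of the large wheel, 40 mm above the table, axes as counter. Hub of radius 34 mm, six tabs 60 degrees apart, 9 mm wide, from 34 to 46 mm above the table (19 mm of air between them and the plate). Five reach to radius 62.5 mm, one to 74.5 mm. At rest one tab always points straight away from the index post (counter's -x).
- big_wheel (a joint): Angle of the large wheel, rad, growing clockwise from above; 0: long tab at the post. It rests only at multiples of 60 degrees (1.047): a tab pushed over 30 degrees goes on to the next click by itself, one pushed less springs back. Takes about 2 N at a tab, settles in 0.5 s. Starts 2, 3 or 4 clicks before zero (about -2.09, -3.14, -4.19); a turn more or less is not zero.
- long_tab (a point): The round paddle, 16 mm across, that ends the large wheel's long tab: its centre, 66 mm from the axis, 40 mm above the table. A small upright stud stands on it, its top 54 mm above the table. Tab and paddle may be pushed like the other tabs.
- small_axis (a point): Axis of the small wheel, 40 mm above the table, 130 mm along the counter's y from the large one. Hub of radius 22 mm, six tabs to radius 40 mm, the long one to 47 mm, heights as the large wheel; its own index post stands 58 mm from it along x. Not to be turned.
- small_tab (a point): The round paddle, 12 mm across, that ends the small wheel's long tab, 40 mm from its axis. It must stay where it is.
- loupe: eye loupe, tapered black body, 39 mm across, 40 high mm, loose; origin at the centre of its underside. A bystander.
- parts_tin: round flat tin, 67 mm across, 24 high mm, loose; origin at the centre of its underside. A bystander.
- micrometer: micrometer lying flat, 40x120x13 mm, loose; origin at the centre of its underside. A bystander.
- dropper_bottle: brown dropper bottle, 32 mm across, 102 high mm, loose; origin at the centre of its underside. A bystander.
- tape_roll: roll of kraft tape, 88 mm across, 24 high mm, loose; origin at the centre of its underside. A bystander.
- brown_carton: small brown carton, 62x61x94 mm, loose; origin at the centre of its underside. A bystander.

How it is judged:
By the outcome, as a careful person would: the job done as asked, in the order asked, and still so for the second after the job is handed in, with the robot touching nothing.
It also fails if it takes over 58 s, if anything falls off the work surface, if the arm or the gripper's body presses on something with over 40 N, if the wrist force passes 120 N, or if a joint passes its speed limit or range.

## Robot

A 7-joint arm with a two-finger parallel gripper is mounted at the origin on a cart in front of the work surface, level with it; the furniture and walls round the work are solid. World frame = base frame: x ahead of the robot, y to its left, z up, the work surface at z = 0. Lengths are in m, angles in rad, forces in N, time in s.
With the tool pointing down it reaches from about 0.4 to 0.925 m from the base axis. Payload 4.1 kg.
Tool frame: the origin (TCP) lies on the centre line of the jaws, within the pads' length; the fingertips stand 22 mm ahead of it and the grasp point (between the pads) lies 3 mm ahead of it; z points along the fingers, y is the line along which they close (so a half turn about z gives the same grasp; the last joint's range is limited). The gripper opens to 85 mm and grips with 20 to 120 N. Pads are 22 mm wide; open, the fingers measure 114 mm over their backs; the gripper's body (76 mm by 85 mm) begins 54 mm behind the grasp point. The pads swing forward as they close: fully open they stand 13 mm farther back than shut.
Start: joints at [-1.337, 0.398, 0.045, 1.537, -0.019, 1.207, -0.051], TCP at [0.212, 0.614, 0.253] pointing down, gripper open.
Joint ranges: [-2.82, 2.82], [-0.49, 2.23], [-1.37, 1.46], [0, 2.46], [-1.36, 4.5], [0.23, 2], [-2.94, 2.94]. Speed limits (rad/s): [2.57, 2.57, 3.14, 3.14, 3.14, 3.14, 3.14].

## Interface

Orientations are given as a unit quaternion [x, y, z, w].
In Python, from workcell import robot gives the robot as it stands.
- The arm moves only by the tool jog_arm, never from a script. Its argument "steps" is a list of rows, each a list of 2 entries, a list of its own where there are three numbers: the shift along the world's x, y, z scaled (see below), then the turn, a rotation vector about the world's x, y, z scaled (see below). In form: [[[x, y, z], [wx, wy, wz]], ...]. A call has 1 to 12 rows; each row shifts and turns the commanded pose from where the row before left it; what a row does not reach is not made up. The controller multiplies each number of a shift by 0.2 m and each number of a turn by 0.15 rad. A row lasts 1/8 s, in which the tool goes at most 62.5 mm and 10.7 degrees, less where a joint would pass 70% of its speed; a pose out of reach is approached as far as the arm can. A call with a number of a shift or a turn outside -1 to 1 is refused whole. A call with a gripper value outside its range is refused whole. "hand" is the opening, from 0 (shut) to 1 (fully open), set as the call begins (left out, the last holds). The fingers move at their own pace and stop on an object; the grip force is fixed at half the most. Time passes only in rows, so rows that do not move let the fingers close. It gives the time, the measured TCP pose, the force, the opening and the grip force at its end, in the units of the state.
- robot.get_state(): the state, without advancing time (a new reading comes with each control period).
- robot.capture(name): name is "scene" or "top" or "wrist"; returns a dict with "frame" (400x640x3 uint8, blue, green, red), "fx", "fy", "cx", "cy" (pixels), "position" and "attitude" of the camera in the world. Camera axes: x right, y up, looking along -z (the intrinsics and any distortion apply to the point x, -y, -z); pixel columns grow to the right and rows downward; lengths in m; the calibration is good to about 2 mm. A picture is of the moment at which its call begins. There is no depth.
- robot.sign_off(): hands the job in; it is judged then, once.
The state is a dict: "t": time; "joints": joint angles; "qd": joint speeds; "effort": joint torques, N m; "eef_pos": TCP position; "ee_rot": TCP orientation; "ft_force": force on the tool from outside, world axes, zero at the start; "ft_torque": the same for the moment, N m; "finger_gap": finger opening in m; "grip_force": force on a finger pad.
Only numpy, scipy, OpenCV 4.12 (cv2) and the standard library are available. Lean on these libraries where they do the work, as an engineer would, in place of code of your own. Each camera call takes 0.05 s, during which the arm holds its last target. There are 200 camera calls.

## Working session

There is one attempt and no reset: what is moved stays moved. The work goes in short steps, Python scripts to look and compute and a tool call to move; the robot and the scene stay as the last step left them, time stands still between calls to the robot, and variables do not carry over. Pictures are saved under pics/ and viewed, at most 10 in all, crops included, and the job is handed in when it is done.

Besides the shell and the picture viewer there is one more tool, called as name([rows], argument=value, ...), one row to a line, values as JSON. jog_arm: Moves the arm, as the interface text tells. Shifts and turns lie within -1 to 1; 1 stands for 0.2 m of shift or 0.15 rad of turn. Its arguments: {"type":"object","properties":{"steps":{"type":"array","items":{"type":"array"}},"hand":{"type":"number"}},"required":["steps"]}

```bash
mkdir -p pics
cat > h.py <<'E'
from workcell import robot
import numpy as np, cv2
from scipy.spatial.transform import Rotation as R
def snap(cam,fn=None):
    c=robot.capture(cam)
    if fn: cv2.imwrite('pics/'+fn,c['frame'])
    return c
def rot(c):
    a=np.array(c['attitude'],float)
    return R.from_quat(a).as_matrix() if a.size==4 else a.reshape(3,3)
def px2w(c,u,v,z):
    d=rot(c)@np.array([(u-c['cx'])/c['fx'],-(v-c['cy'])/c['fy'],-1.])
    p=np.array(c['position']); return p+d*(z-p[2])/d[2]
def w2px(c,p):
    q=rot(c).T@(np.array(p)-np.array(c['position']))
    return c['cx']+c['fx']*q[0]/-q[2], c['cy']-c['fy']*q[1]/-q[2]
E
python3 - <<'E'
from h import *
import pickle
c=snap('top','top1.png'); pickle.dump(c,open('top1.pkl','wb'))
print({k:v for k,v in c.items() if k!='frame'}); s=robot.get_state(); print(s)
E
```

```text
{'fx': 375.5456680263842, 'fy': 375.5456680263842, 'cx': 321.9040071818156, 'cy': 206.19047715239716, 'position': array([ 0.48215123, -0.10138582,  0.97464927]), 'attitude': array([ 0.03906974, -0.03526336, -0.69621512,  0.71590122])}
{'t': 0.05, 'joints': array([-1.33698697,  0.39920725,  0.04505739,  1.53786133, -0.01870162,
        1.20687198, -0.05067779]), 'qd': array([-8.41568817e-04, -6.33955353e-04,  8.34235788e-04, -1.02767243e-03,
        4.35231533e-04, -4.58754642e-05,  8.25073834e-04]), 'effort': array([ 2.78209402e-03, -4.76691306e+01,  1.37134664e+00, -2.55219841e+01,
        1.19736700e-02,  4.98117428e-03, -4.16082955e-07]), 'eef_pos': array([0.21215582, 0.61379467, 0.25226233]), 'ee_rot': array([ 1.65582289e-01,  9.86195507e-01, -9.58959577e-04, -8.90590933e-05]), 'ft_force': array([-0.10234136, -0.1816627 , -0.4310098 ]), 'ft_torque': array([-0.07450605,  0.02183284, -0.01841041]), 'grip_force': 0.0, 'finger_gap': 0.08511500599459206}
```

View pics/top1.png

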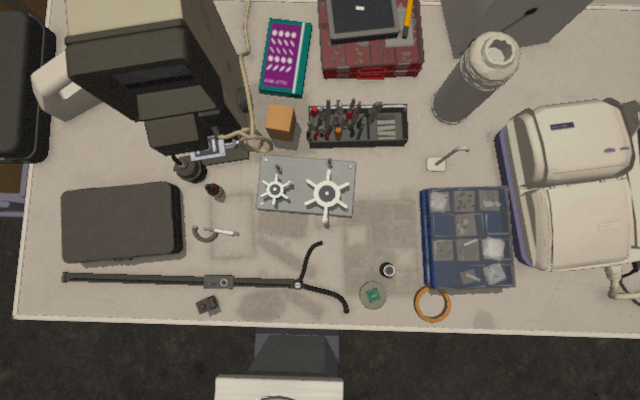

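Run:
```python
from h import *
import pickle
c=pickle.load(open('top1.pkl','rb'))
cv2.imwrite('pics/crop1.png',cv2.resize(c['frame'][140:225,245:365],None,fx=6.5,fy=6.5,interpolation=cv2.INTER_CUBIC))
```

```text
(no output)
```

View pics/crop1.png

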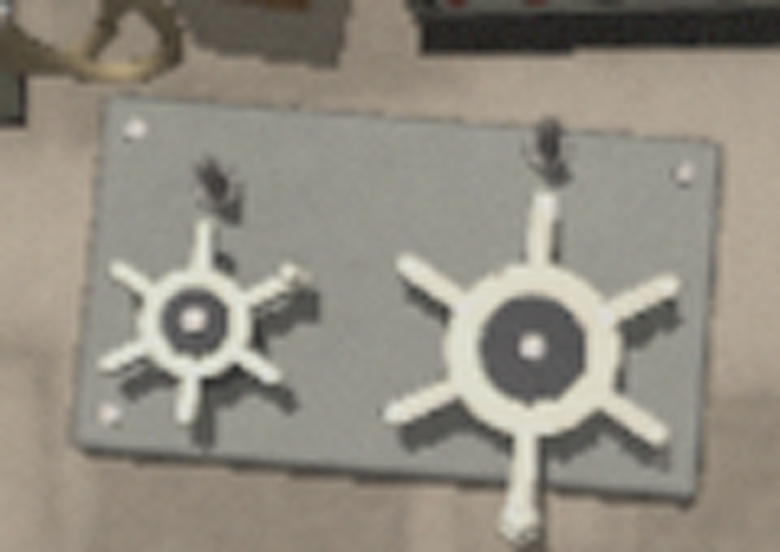

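```bash
cat >> h.py <<'E'
def tool(s):
    M=R.from_quat(s['ee_rot']).as_matrix(); return M
E
python3 - <<'E'
from h import *
import pickle
c=pickle.load(open('top1.pkl','rb'))
f=lambda u,v:((u+.5)/6.5-.5+245,(v+.5)/6.5-.5+140)
W=lambda u,v,z:px2w(c,*f(u,v),z)
T=[(405,262),(660,438),(392,412),(672,285),(547,195)]
P=[W(*t,.046) for t in T]
ax=(P[0]+P[1]+P[2]+P[3])/4; print('axis',ax,[np.linalg.norm(p-ax) for p in P])
S=[W(*t,.046) for t in [(118,268),(272,378),(105,366),(205,225),(187,412)]]
sa=(S[0]+S[1]+S[3]+S[4])/4;print('small',sa,np.linalg.norm(sa-ax))
pd=W(518,520,.05); print('paddle',pd,np.linalg.norm((pd-ax)[:2]))
pt=W(548,128,.062); print('post top',pt,np.linalg.norm((pt-ax)[:2]))
d=sa-ax; print('yaw from y',np.degrees(np.arctan2(-d[0],d[1])),'from post',np.degrees(np.arctan2(*(pt-ax)[[1,0]])),'pad',np.degrees(np.arctan2(*(ax-pd)[[1,0]])))
M=tool(robot.get_state());print(M)
snap('scene','scene1.png')
E
```

```text
axis [ 0.61283048 -0.10542798  0.046     ] [np.float64(0.05954488300901306), np.float64(0.05971810980791359), np.float64(0.058960157667677), np.float64(0.05929954420474298), np.float64(0.06034483175676599)]
small [0.62032386 0.02433232 0.046     ] 0.12997647871567677
paddle [ 0.54665282 -0.10179153  0.05      ] 0.06627749670011404
post top [ 0.6956806  -0.10910815  0.062     ] 0.08293181389807722
yaw from y -3.3050350108499944 from post -2.5433899016775734 pad -3.1452230052619634
[[-9.45164995e-01  3.26592849e-01 -4.93232800e-04]
 [ 3.26593191e-01  9.45163172e-01 -1.86195004e-03]
 [-1.41914089e-04 -1.92093647e-03 -9.99998145e-01]]
```

View pics/scene1.png

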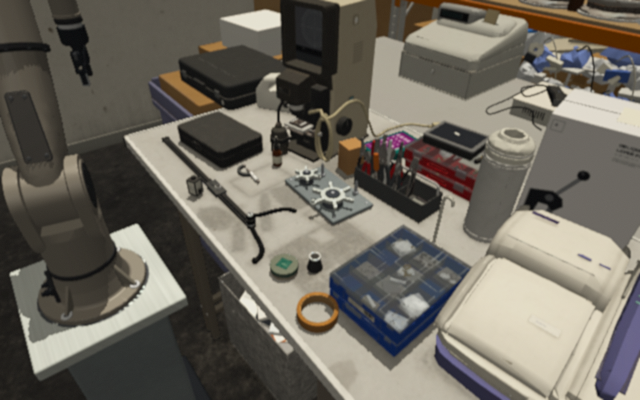

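jog_arm([
  [[0.107,-0.232,0],[0,0,-0.54]],
  [[0.107,-0.232,0],[0,0,-0.54]],
  [[0.107,-0.232,0],[0,0,-0.54]],
  [[0.107,-0.232,0],[0,0,-0.54]],
  [[0.107,-0.232,0],[0,0,-0.54]],
  [[0.107,-0.232,0],[0,0,-0.54]],
  [[0.107,-0.232,0],[0,0,-0.54]],
  [[0.107,-0.232,0],[0,0,-0.54]],
], hand=0)

```text
t: 1.1
eef_pos: [0.3838, 0.2414, 0.2532]
ee_rot: [0.472, 0.882, -0.0, -0.0]
ft_force: [1.3, -0.4, -0.9]
finger_gap: 0.0004
grip_force: 0.0
```

jog_arm([
  [[0.107,-0.232,0],[0,0,-0.54]],
  [[0.107,-0.232,0],[0,0,-0.54]],
  [[0.107,-0.232,0],[0,0,-0.54]],
  [[0.107,-0.232,0],[0,0,-0.54]],
  [[0.107,-0.232,0],[0,0,-0.54]],
  [[0.107,-0.232,-0.1],[0,0,-0.54]],
  [[0.107,-0.232,-0.2],[0,0,-0.54]],
  [[0.107,-0.232,-0.2],[0,0,-0.54]],
  [[0,0,-0.1],[0,0,0]],
  [[0,0,0],[0,0,0]],
])

```text
t: 2.35
eef_pos: [0.5515, -0.1247, 0.1343]
ee_rot: [0.728, 0.686, -0.002, -0.002]
ft_force: [0.3, 0.9, 1.5]
finger_gap: -0.0002
grip_force: 0.0
```

Run:
```python
from h import *
import pickle
s=robot.get_state(); print(s['t'],s['eef_pos'],s['finger_gap'],s['ft_force'],s['joints']); print(tool(s))
c=snap('wrist','wrist1.png'); pickle.dump(c,open('wrist1.pkl','wb'))
print(c['position'],rot(c)[:,2])
M=tool(s)
for k in (.022,.035): print(w2px(c,s['eef_pos']+M[:,2]*k))
```

```text
2.35 [ 0.55151113 -0.12466467  0.13425258] -0.00020630783150898184 [0.28084782 0.92167032 1.48832972] [-0.37431356  0.45173065  0.66937504  1.87691807 -0.34205917  0.93479411
  0.39513192]
[[ 5.89246861e-02  9.98250541e-01 -4.87219755e-03]
 [ 9.98262419e-01 -5.89247567e-02  1.29171333e-04]
 [-1.58147702e-04 -4.87134309e-03 -9.99988122e-01]]
[ 0.55657168 -0.05182517  0.25589067] [0.0215983  0.28600555 0.95798452]
(np.float64(321.4103443275972), np.float64(259.73846226323724))
(np.float64(321.43342589199034), np.float64(247.93704302198267))
```

View pics/wrist1.png

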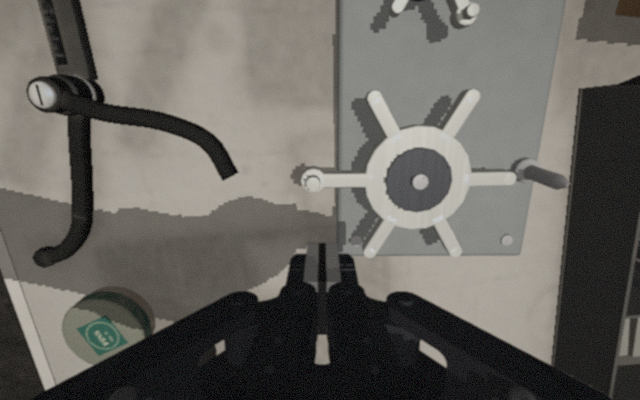

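Run:
```python
from h import *
import pickle
c=pickle.load(open('wrist1.pkl','rb')); s=robot.get_state(); M=tool(s)
print(c['fx'])
for k in (.015,.022,.035):
  for a in (-.011,.011):
    for b in (-.0075,.0075): print(k,a,b,np.round(w2px(c,s['eef_pos']+M[:,2]*k+M[:,0]*a+M[:,1]*b),1))
T=[(375,95),(455,252),(475,95),(371,252)]
P=[px2w(c,*t,.046) for t in T]; print(np.mean(P,0),[np.linalg.norm(p-np.mean(P,0)) for p in P])
print('pad',px2w(c,313,181,.054),'post',px2w(c,562,183,.062),'hub',px2w(c,418,178,.046))
```

```text
337.18589947588583
0.015 -0.011 -0.0075 [307.4 289.2]
0.015 -0.011 0.0075 [340.3 289.3]
0.015 0.011 -0.0075 [306.7 244.8]
0.015 0.011 0.0075 [341.1 244.8]
0.022 -0.011 -0.0075 [308.  281.2]
0.022 -0.011 0.0075 [339.6 281.2]
0.022 0.011 -0.0075 [307.4 238.4]
0.022 0.011 0.0075 [340.3 238.4]
0.035 -0.011 -0.0075 [309.1 268. ]
0.035 -0.011 0.0075 [338.4 268. ]
0.035 0.011 -0.0075 [308.5 227.9]
0.035 0.011 0.0075 [338.9 227.9]
[ 0.61425665 -0.10493845  0.046     ] [np.float64(0.05930453184377232), np.float64(0.0586949956847708), np.float64(0.058898685225470884), np.float64(0.05841837562854478)]
pad [ 0.54731958 -0.10051076  0.054     ] post [ 0.69427841 -0.1083112   0.062     ] hub [ 0.61388802 -0.1043598   0.046     ]
```

jog_arm([
  [[0.05,-0.018,0],[0,0,0]],
  [[0,0,-0.12],[0,0,0]],
  [[0,0,-0.1],[0,0,0]],
  [[0,0,0],[0,0,0]],
  [[0,0,0],[0,0,0]],
])

```text
t: 3.02
eef_pos: [0.5637, -0.1283, 0.093]
ee_rot: [0.727, 0.686, 0.0, 0.001]
ft_force: [0.6, 0.4, -0.7]
finger_gap: -0.0002
grip_force: 0.0
```

jog_arm([
  [[-0.0125,0,-0.1],[0,0,0]],
  [[0,0,-0.07],[0,0,0]],
  [[0,0,-0.04],[0,0,0]],
  [[0,0,0],[0,0,0]],
  [[0,0,0],[0,0,0]],
])

```text
t: 3.65
eef_pos: [0.5611, -0.1284, 0.0508]
ee_rot: [0.727, 0.686, 0.0, 0.0]
ft_force: [0.4, 0.4, -0.1]
finger_gap: -0.0001
grip_force: 0.0
```

Run:
```python
from h import *
import pickle
c=snap('wrist','wrist2.png'); pickle.dump(c,open('wrist2.pkl','wb'))
print(robot.get_state()['eef_pos'])
```

```text
[ 0.56116055 -0.12837159  0.05083552]
```

View pics/wrist2.png

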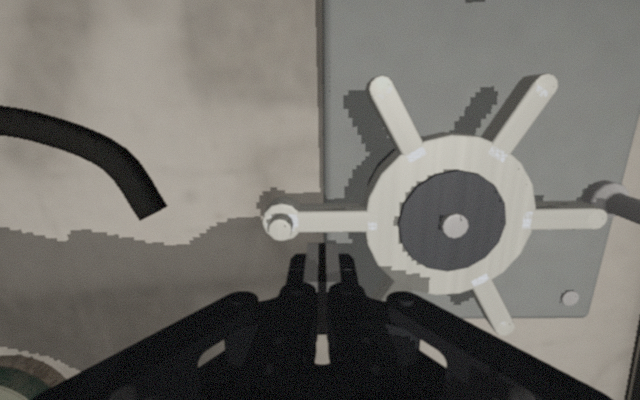

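jog_arm([
  [[0.0014,0.025,0],[0,0,0]],
  [[0.0014,0.025,0],[0,0,0]],
  [[0.0014,0.025,0],[0,0,0]],
  [[0.0014,0.025,0],[0,0,0]],
  [[0.0014,0.025,0],[0,0,0]],
  [[0.0014,0.025,0],[0,0,0]],
  [[0.0014,0.025,0],[0,0,0]],
  [[0.0014,0.025,0],[0,0,0]],
  [[0.0014,0.025,0],[0,0,0]],
  [[0,0,0],[0,0,0]],
  [[0,0,0],[0,0,0]],
  [[0,0,0],[0,0,0]],
])

```text
t: 5.2
eef_pos: [0.5631, -0.0835, 0.0503]
ee_rot: [0.727, 0.686, -0.0, 0.0]
ft_force: [0.9, -0.2, -0.1]
finger_gap: 0.0002
grip_force: 0.0
```

Run:
```python
from h import *
import pickle
c=snap('wrist','wrist3.png'); pickle.dump(c,open('wrist3.pkl','wb'))
print(robot.get_state()['eef_pos'])
```

```text
[ 0.56311871 -0.08348338  0.05031787]
```

View pics/wrist3.png

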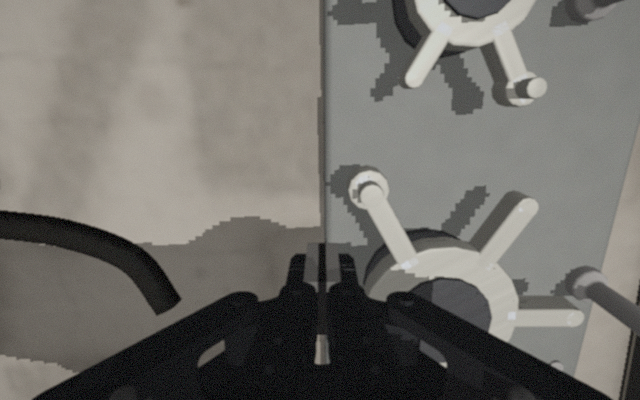

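jog_arm([
  [[-0.075,0.004,0],[0,0,0]],
  [[-0.075,0.004,0],[0,0,0]],
  [[0,0,0],[0,0,0]],
  [[-0.004,-0.075,0],[0,0,0]],
  [[-0.004,-0.075,0],[0,0,0]],
  [[-0.004,-0.075,0],[0,0,0]],
  [[0,0,0],[0,0,0]],
  [[0.075,-0.004,0],[0,0,0]],
  [[0.075,-0.004,0],[0,0,0]],
  [[0,0,0],[0,0,0]],
  [[0,0,0],[0,0,0]],
])

```text
t: 6.62
eef_pos: [0.5606, -0.1279, 0.05]
ee_rot: [0.727, 0.687, -0.0, -0.0]
ft_force: [-0.6, 0.8, 0.1]
finger_gap: 0.0002
grip_force: 0.0
```

jog_arm([
  [[0.0014,0.025,0],[0,0,0]],
  [[0.0014,0.025,0],[0,0,0]],
  [[0.0014,0.025,0],[0,0,0]],
  [[0.0014,0.025,0],[0,0,0]],
  [[0.0014,0.025,0],[0,0,0]],
  [[0.0014,0.025,0],[0,0,0]],
  [[0.0014,0.025,0],[0,0,0]],
  [[0.0014,0.025,0],[0,0,0]],
  [[0.0014,0.025,0],[0,0,0]],
  [[0,0,0],[0,0,0]],
  [[0,0,0],[0,0,0]],
  [[0,0,0],[0,0,0]],
])

```text
t: 8.12
eef_pos: [0.5633, -0.0835, 0.0503]
ee_rot: [0.727, 0.686, -0.0, 0.0]
ft_force: [-0.3, -0.8, 0.1]
finger_gap: 0.0
grip_force: 0.0
```

jog_arm([
  [[-0.075,0.004,0],[0,0,0]],
  [[-0.075,0.004,0],[0,0,0]],
  [[0,0,0],[0,0,0]],
  [[-0.004,-0.075,0],[0,0,0]],
  [[-0.004,-0.075,0],[0,0,0]],
  [[-0.004,-0.075,0],[0,0,0]],
  [[0,0,0],[0,0,0]],
  [[0,0,0],[0,0,0]],
  [[0,0,0],[0,0,0]],
])

```text
t: 9.25
eef_pos: [0.531, -0.1259, 0.0502]
ee_rot: [0.727, 0.687, 0.0, -0.0]
ft_force: [0.2, 0.2, -0.2]
finger_gap: -0.0
grip_force: 0.0
```

Run:
```python
from h import *
print(robot.get_state()['eef_pos'])
c=snap('wrist'); t=snap('top')
cv2.imwrite('pics/w4.png',np.hstack([cv2.resize(c['frame'],(480,300)),cv2.resize(t['frame'][140:225,285:365],(282,300),interpolation=2)]))
```

```text
[ 0.53100523 -0.12587706  0.05015652]
```

View pics/w4.png

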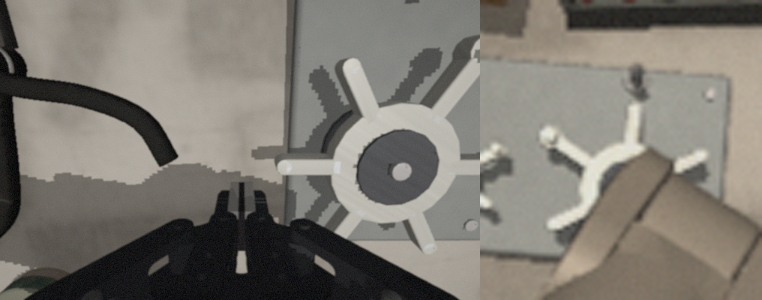

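jog_arm([
  [[0.075,-0.004,0],[0,0,0]],
  [[0.075,-0.004,0],[0,0,0]],
  [[0,0,0],[0,0,0]],
  [[0,0,0],[0,0,0]],
])

```text
t: 9.85
eef_pos: [0.5607, -0.1283, 0.0501]
ee_rot: [0.727, 0.686, -0.0, -0.0]
ft_force: [-0.1, -0.1, 0.4]
finger_gap: 0.0001
grip_force: 0.0
```

jog_arm([
  [[0.0014,0.025,0],[0,0,0]],
  [[0.0014,0.025,0],[0,0,0]],
  [[0.0014,0.025,0],[0,0,0]],
  [[0.0014,0.025,0],[0,0,0]],
  [[0.0014,0.025,0],[0,0,0]],
  [[0.0014,0.025,0],[0,0,0]],
  [[0.0014,0.025,0],[0,0,0]],
  [[0.0014,0.025,0],[0,0,0]],
  [[0.0014,0.025,0],[0,0,0]],
  [[0,0,0],[0,0,0]],
  [[0,0,0],[0,0,0]],
  [[0,0,0],[0,0,0]],
])

```text
t: 11.35
eef_pos: [0.5634, -0.0835, 0.0503]
ee_rot: [0.727, 0.686, -0.0, 0.0]
ft_force: [0.3, -0.4, -0.5]
finger_gap: -0.0004
grip_force: 0.0
```

jog_arm([
  [[-0.075,0.004,0],[0,0,0]],
  [[-0.075,0.004,0],[0,0,0]],
  [[0,0,0],[0,0,0]],
  [[0,0,0.2],[0,0,0]],
  [[0,0,0.25],[0,0,0]],
  [[-0.1,0,0.25],[0,0,0]],
  [[-0.15,0.1,0.2],[0,0,0]],
  [[0,0.2,0],[0,0,0]],
  [[0,0.2,0],[0,0,0]],
  [[0,0.2,0],[0,0,0]],
  [[0,0,0],[0,0,0]],
  [[0,0,0],[0,0,0]],
])

```text
t: 12.85
eef_pos: [0.4834, 0.0577, 0.2303]
ee_rot: [0.727, 0.686, -0.0, 0.0]
ft_force: [1.0, 0.6, 0.1]
finger_gap: -0.0002
grip_force: 0.0
```

Run:
```python
from h import *
print(robot.get_state()['eef_pos'])
t=snap('top'); c=snap('wrist')
cv2.imwrite('pics/w5.png',np.hstack([cv2.resize(c['frame'],(400,250)),cv2.resize(t['frame'][135:225,245:365],(333,250),interpolation=2)]))
```

```text
[0.48340399 0.05766187 0.23034081]
```

View pics/w5.png

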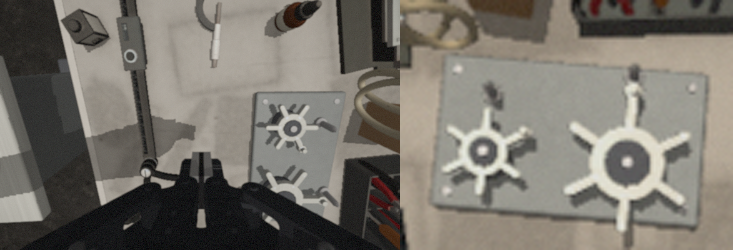

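The top view shows the long tab's paddle at (633,90), pointing at the post at (633,72). The small wheel and the plate look unchanged, so I'm handing in.

```bash
python3 -c "
from workcell import robot
print(robot.sign_off())"
```

```text
the job is handed in; nothing more can be done
None
```

The large wheel is at zero, with its long tab pointing at the index post: three gentle clockwise clicks, resting over half a second in the last click before zero; in the final picture the counter and small wheel look unmoved, and the job is handed in at about 13 s.

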